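Try the lid of a coin display case, free its catch if it is caught, and hold the lid open

ROBOT

A 6-joint arm with a two-finger parallel gripper is mounted at the origin on the work surface. World frame = base frame: x ahead of the robot, y to its left, z up, the work surface at z = 0. Lengths are in mm, angles in rad, forces in N, time in s.
With the tool pointing down it reaches from about 350 to 975 mm from the base axis. Payload 7.1 kg.
Tool frame: the origin (TCP) lies midway between the tips of the shut fingers; the grasp point (between the pads) lies pinch_z behind it (pinch_z is the distance from the TCP to the grasp point, in mm); z points along the fingers, y is the line along which they close (so a half turn about z gives the same grasp; the last joint's range is limited). The gripper opens to 88 mm and grips with 3 to 60 N. Pads are 20 mm wide; open, the fingers measure 115 mm over their backs; the gripper's body (75 mm by 178 mm) begins 61 mm behind the grasp point.
Start: joints at [1.1, 0.423, 1.63, -0, 1.089, -0.019], TCP at [272.833, 562.287, 222.675] pointing down, gripper open.
Joint ranges: [-3, 3], [-0.9, 2.11], [0.09, 2.58], [-1.31, 4.45], [0.11, 2.69], [-2.54, 2.54]. Speed limits (rad/s): [2.39, 2.39, 3.01, 3.14, 3.14, 3.14].

INTERFACE

Orientations are given as a rotation vector (axis times angle).
In Python, from workcell import get_obs, get_image, close_job, pinch_z gives the robot as it stands.
- The arm moves only by the tool jog_arm, never from a script. Its argument "commands" is a list of rows, each a list of 3 entries, a list of its own where there are three numbers: the gripper command: -1 is shut, 1 is fully open, values between are in proportion, then the shift along the tool's x, y, z as a fraction of full scale, then the turn, a rotation vector about the tool's x, y, z as a fraction of full scale. In form: [[gripper, [tx, ty, tz], [rx, ry, rz]], ...]. A call has 1 to 10 rows; each row shifts and turns the commanded pose from where the row before left it, along the tool's axes as they then stand; what a row does not reach is not made up. Full scale, the value 1, is 0.1 m for a shift and 45 degrees for a turn. A row lasts 1/10 s, in which the tool goes at most 50 mm and 8.59 degrees, less where a joint would pass 70% of its speed; a pose out of reach is approached as far as the arm can. A call with a number of a shift or a turn outside -1 to 1 is refused whole. A call with a gripper value outside its range is refused whole. The fingers move at their own pace and stop on an object; the grip force is fixed at half the most. Time passes only in rows, so rows that do not move let the fingers close. It gives the time, the measured TCP pose, the force, the opening and the grip force at its end, in the units of the state.
- get_obs(): the state, without advancing time (a new reading comes with each control period).
- get_image(name): name is "side" or "top"; returns a dict with "image" (480x640x3 uint8, blue, green, red), "z_map" (480x640 float32, mm along the optical axis (not along the pixel's ray), 0 where there is no reading), "intrinsics" (3x3 intrinsics, pixels), "k1" (the pictures are not rectified: a ray, as slopes to the right and down, at radius r is drawn at 1 + k1 r^2 times it, then the intrinsics apply), "eye" and "orientation" of the camera in the world. Camera axes: x right, y down, z forward; pixel columns grow to the right and rows downward; lengths in mm; the calibration is good to about 2 mm. A picture is of the moment at which its call begins.
- close_job(): hands the job in; it is judged then, once.
The state is a dict: "t": time; "qpos": joint angles; "qvel": joint speeds; "joint_torque": joint torques, N m; "ee_pos": TCP position; "orientation": TCP orientation; "ft_force": force on the tool from outside, world axes, zero at the start; "moment": the same for the moment, N m; "width": finger opening in mm; "grasp_force": force on a finger pad.
Only numpy, scipy, OpenCV 4.12 (cv2) and the standard library are available. Lean on these libraries where they do the work, as an engineer would, in place of code of your own. Each camera call takes 0.05 s, during which the arm holds its last target. There are 200 camera calls.

TASK

Tug the coin case's lid up by its bar handle, before touching the thumb slide, to learn whether the hidden catch holds it: pull until it either lifts clearly open or stops dead after a few millimetres. If it is caught, push the thumb slide across to free it. Then raise the lid by its handle to about 50 degrees open and finish still holding it there with the fingers, without wrenching the lid against the catch and without moving the magnifier, the mug or the coin tube.

Things in the scene. Friction and masses are not known exactly. Their poses are not given: they have to be found in the camera images.
- coin_case: Aluminium coin display case fixed to the table, 200 mm (its x, front to back) by 300 mm (its y) by 62 mm high, closed by a lid; coins lie inside on a fabric bed. Origin: centre of its underside, on the table. Its z is up, its -x side is the front (handle and latch, towards the robot), its +y runs along the front to the latch's side.
- lid (a joint): Opening angle of the lid in rad: 0 shut, grows as the front edge rises, up to 1.7. The hinge runs along the case's y axis on the far top edge. The lid weighs roughly 0.45 kg (varies); it does not stay up by itself at 50 degrees (0.87 rad) and falls shut if let go. If the hidden catch holds it, it stops dead at about 0.015 rad (the handle has then risen about 4 mm); otherwise it lifts freely, with under 6 N at the handle. Nothing outside shows which.
- lid_handle (a point): Centre of the lid's handle: a round steel bar 12 mm thick and 96 mm long, level, parallel to the case's y axis, 48 mm out in front of the lid's front edge and 67 mm above the table when shut, 248 mm from the hinge axis. Two flat arms at its ends (from 41 mm either side of the centre) join it to the lid; there are 42 mm clear between the bar and the lid's edge, and nothing below the bar. Round, so it can turn between the fingers as the lid swings. It moves with the lid.
- lid_hinge (a point): Point on the lid's hinge axis at the middle of the case's width, 62 mm above the table, 100 mm behind the case's centre; the handle's centre lies 5 mm higher when the lid is shut.
- release (a joint): Travel of the thumb slide in m: 0 at rest (where it always starts), 0.016 fully across. It moves along the case's +y (away from the handle) with about 2 to 4 N and stays where it is put. Fully across, it has pushed the hidden catch off the lid, which then stays free.
- release_knob (a point): Grip point of the thumb slide's upright steel knob, 20 mm above the top of the latch housing and 74 mm above the table. The knob is 16 mm (case x) by 12 mm (case y) and stands 32 mm above the housing's top. It starts at 142 mm in front of the case's centre and 98 mm to its +y side. It moves with the slide.
- latch_housing: Dark steel block on the case's front face, 56 mm (out from the case) by 72 mm (along its y) by 44 mm high, with the catch hidden in it; its origin is the centre of its underside, 10 mm above the table, its axes are those of the case. A tab of the lid, 22 mm deep and 40 mm wide, overhangs its rear half and carries the striker that the catch holds.
- magnifier: Bystander: white hand magnifier lying flat on the table, 245 mm long, lens ring 114 mm across, 21 mm high; its origin lies on the table in the shaft, the lens towards its +x.
- mug: Bystander: white ceramic mug, 80 mm across and 92 mm high, origin under its centre.
- coin_tube: Bystander: upright grey tube of coins, 42 mm across and 75 mm high, origin under its centre.

How it is judged (in metres and radians):
On the way:
1. With the thumb slide still at rest, the lid has been tugged: it either rose past 0.12 rad or pulled on the catch with more than 3 N (value of joint release below 0.003 m and (value of joint lid above 0.12 rad or contact force between lid and latch_housing above 3 N)), for 0.1 s.
At the end, for the whole second after the job is handed in: The lid stands still at 0.65 to 1.1 rad (37 to 63 degrees), held by the fingers at its handle (more than 1 N between fingers and lid, grasp point within 50 mm of the centre of the bar) (value of joint lid between 0.65 and 1.1 rad and velocity of joint lid between -0.08 and 0.08 rad/s and contact force between the fingers and lid above 1 N and distance between the grasp point and lid_handle below 0.05 m); the arm keeps its last pose, push and grip.
It fails at once if the lid is wrenched against the catch with more than 80 N (contact force between lid and latch_housing above 80 N).
It fails at once if the magnifier is moved more than 20 mm (distance of magnifier from where it was at the start of the episode above 0.02 m).
It fails at once if the mug is moved more than 20 mm (distance of mug from where it was at the start of the episode above 0.02 m).
It fails at once if the coin tube is moved more than 20 mm (distance of coin_tube from where it was at the start of the episode above 0.02 m).
It also fails if it takes over 54 s, if anything falls off the work surface, if the arm or the gripper's body presses on something with over 40 N, if the wrist force passes 120 N, or if a joint passes its speed limit or range.

## Working session

There is one attempt and no reset: what is moved stays moved. The work goes in short steps, Python scripts to look and compute and a tool call to move; the robot and the scene stay as the last step left them, time stands still between calls to the robot, and variables do not carry over. Pictures are saved under pics/ and viewed, at most 10 in all, crops included, and the job is handed in when it is done.

Besides the shell and the picture viewer there is one more tool, called after "Request:" as a command line: name --argument value ..., lists and objects as JSON in quotes. jog_arm: Moves the arm, as the interface text tells. Its arguments: {"type":"object","properties":{"commands":{"type":"array","items":{"type":"array"}}},"required":["commands"]}

```bash
mkdir -p pics; ls
python3 - <<'E'
from workcell import *
import cv2
print(pinch_z, get_obs())
for n in("top","side"):
    d=get_image(n); cv2.imwrite(f"pics/{n}0.png",d["image"]); print(n,d["intrinsics"],d["k1"],d["eye"],d["orientation"])
E
```

```text
pics
18.700000000000003 {'t': 0.0, 'qpos': array([ 1.10001554e+00,  4.23814437e-01,  1.63069093e+00, -8.59232794e-06,
        1.08863420e+00, -1.90121932e-02]), 'qvel': array([-1.25088556e-03,  1.74248945e-05,  5.57516996e-04,  1.70470915e-03,
        1.78926409e-04, -5.23267352e-04]), 'joint_torque': array([-1.81349558e-03, -5.44598687e+01, -2.73674262e+01,  6.42594974e-02,
        2.29084067e-02, -1.98706016e-04]), 'ee_pos': array([272.57633272, 561.79796666, 221.91783581]), 'orientation': array([-7.03528455e-01, -3.06142720e+00,  2.36000562e-03]), 'ft_force': array([-0.56328154, -0.23360945, -0.05356566]), 'moment': array([-0.02870217,  0.03854113,  0.01916657]), 'grasp_force': 0.0, 'width': 87.8023813021268}
top [[481.13319457   0.         322.86264376]
 [  0.         481.13319457 245.42541334]
 [  0.           0.           1.        ]] -0.03650127165217494 [ 393.01390906   -6.87401317 1094.42974517] [-2.16115     2.10182741 -0.19941275]
side [[478.83024332   0.         321.66331927]
 [  0.         478.83024332 242.3489879 ]
 [  0.           0.           1.        ]] -0.07287274712725024 [ 479.48718735 -814.06365376 1090.77067848] [-2.45793959  0.18557901 -0.06214862]
```

View pics/top0.png

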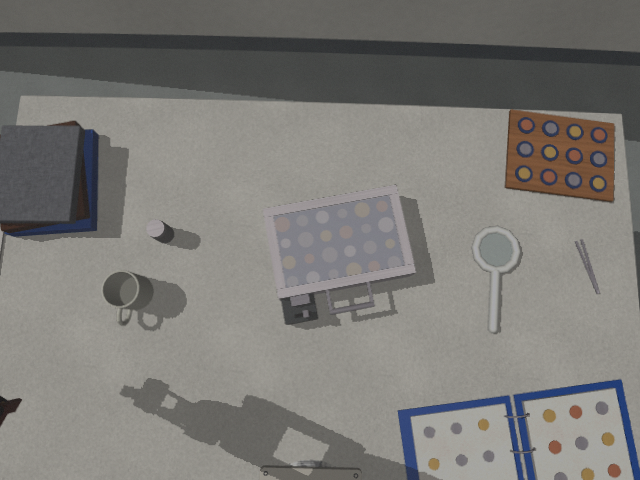

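View pics/side0.png

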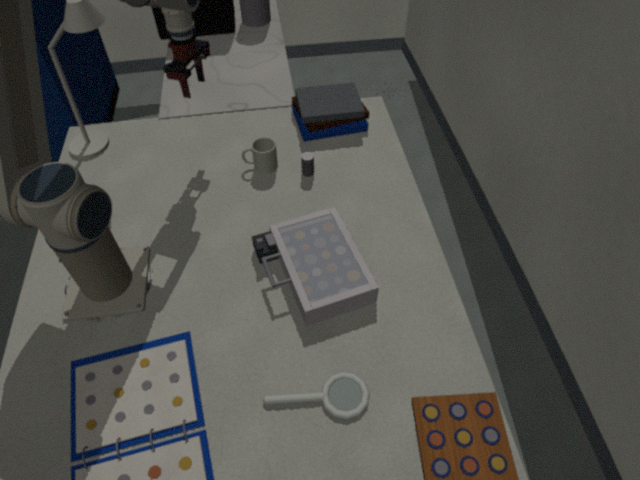

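The top view shows the case at about (340,242), with the handle bar near (350,308) and the knob near (305,314). The mug is at (125,290), the tube at (160,232), and the magnifier is on the right at (495,270). Next I'll fit the case pose.

```bash
cat > h.py <<'E'
from workcell import *
import cv2, numpy as np
from scipy.spatial.transform import Rotation as R
def ray(d,px):
    K=d["intrinsics"]; p=cv2.undistortPoints(np.array([[px]],float),K,np.array([d["k1"],0,0,0,0],float))[0,0]
    return R.from_rotvec(d["orientation"]).apply([p[0],p[1],1.])
def onz(d,px,z):
    r=ray(d,px); e=np.array(d["eye"]); return e+r*(z-e[2])/r[2]
E
python3 - <<'E'
from h import *
d=get_image("top"); im=d["image"]
cv2.imwrite("pics/crop.png",cv2.resize(im[180:335,255:425],None,fx=4.6,fy=3.8 if 0 else 3.8,interpolation=cv2.INTER_CUBIC)[:600,:800])
for p in [(268,207),(397,187),(413,273),(277,297)]: print(p,onz(d,p,62).round(1))
for p in [(332,312),(372,304)]: print(onz(d,p,67).round(1))
for p in [(305,314)]: print(onz(d,p,86).round(1))
for p in [(125,290),(160,230)]: print(onz(d,p,80).round(1))
E
```

```text
(268, 207) [662.1 110.8  62. ]
(397, 187) [ 716.8 -175.    62. ]
(413, 273) [ 524.3 -209.5   62. ]
(277, 297) [464.5  82.3  62. ]
[435.7 -36.   67. ]
[ 454.9 -120.7   67. ]
[429.2  20.6  86. ]
[468.4 402.4  80. ]
[599.8 339.3  80. ]
```

View pics/crop.png

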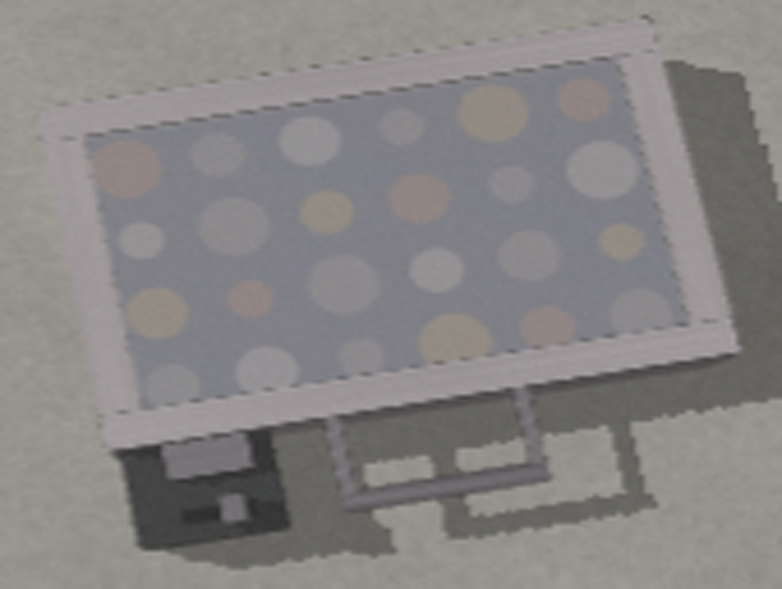

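```bash
cat >> h.py <<'E'
def case():
    d=np.load("case.npy"); return d[:2],d[2]
def w(p):   # case -> world xy
    o,a=case(); return o+np.array([[np.cos(a),-np.sin(a)],[np.sin(a),np.cos(a)]])@np.array(p,float)
def tgt(x,y,z,yaw=0.):
    """deltas in tool axes (mm) to TCP target given in case coords; tool y along case x, also yaw error deg"""
    s=get_obs(); M=R.from_rotvec(s["orientation"]); o,a=case()
    p=np.r_[w((x,y)),z]-s["ee_pos"]
    ty=M.as_matrix()[:,1]; e=(a+yaw-np.arctan2(ty[1],ty[0])+np.pi/2)%np.pi-np.pi/2
    q=(s["ee_pos"][:2]-o); c=np.array([[np.cos(a),np.sin(a)],[-np.sin(a),np.cos(a)]])@q
    print("tool delta",M.inv().apply(p).round(1),"world",p.round(1),"turn z tool deg",np.degrees(e*np.sign(M.as_matrix()[2,2])).round(2),"case pos",c.round(1),s["ee_pos"][2].round(1),"tilt",M.as_matrix()[:,2].round(3))
    print("t",s["t"],"F",s["ft_force"].round(1),"w",s["width"],"g",s["grasp_force"],"q",s["qpos"].round(2))
E
python3 - <<'E'
from h import *
from scipy.optimize import least_squares
d=get_image("top")
P=[((264.5,209),(100,150),62),((396.3,185),(100,-150),62),((415.2,272),(-100,-150),62),((278.5,297),(-100,150),62),((330,312.1),(-148,47),67),((374,304.5),(-148,-47),67),((352,308.3),(-148,0),67),((305.7,313.7),(-142,98),86)]
W=np.array([onz(d,p,z)[:2] for p,c,z in P]); C=np.array([c for _,c,_ in P],float)
f=lambda v:(v[:2]+C@np.array([[np.cos(v[2]),np.sin(v[2])],[-np.sin(v[2]),np.cos(v[2])]])-W).ravel()
r=least_squares(f,[580,-50,.2],loss="soft_l1",f_scale=3); print(r.x,f(r.x).reshape(-1,2).round(1)); np.save("case.npy",r.x)
tgt(-148,0,200)
print(R.from_rotvec(get_obs()["orientation"]).as_matrix().round(3))
E
```

```text
[ 5.90821403e+02 -4.75302582e+01  2.09026421e-01] [[ 0.1  1.6]
 [-1.7 -0.1]
 [-2.5 -0.7]
 [-2.7 -0.6]
 [ 0.9 -0.5]
 [ 1.9  0.7]
 [ 1.4 -0. ]
 [ 1.7 -0.3]]
tool delta [-435.5 -500.3   22.7] world [ 173.4 -640.2  -22.2] turn z tool deg 52.14 case pos [-184.7  662.3] 222.2 tilt [-0.    -0.001 -1.   ]
t 0.2 F [ 0.5 -0.7  0.4] w 87.48128773100505 g 0.0 q [ 1.1   0.42  1.63 -0.    1.09 -0.02]
[[-0.9    0.437 -0.   ]
 [ 0.437  0.9   -0.001]
 [ 0.    -0.001 -1.   ]]
```

Request:
jog_arm --commands '[[0,[-0.3,-0.35,0],[0,0,0.1]],[0,[-0.32,-0.36,0],[0,0,0]],[0,[-0.32,-0.36,0],[0,0,0]],[0,[-0.32,-0.36,0],[0,0,0]],[0,[-0.32,-0.36,0],[0,0,0]],[0,[-0.32,-0.36,0],[0,0,0]],[0,[-0.32,-0.36,0],[0,0,0]],[0,[-0.32,-0.36,0],[0,0,0]],[0,[-0.32,-0.36,0],[0,0,0]],[0,[-0.32,-0.36,0],[0,0,0]]]'

```text
t: 1.2
ee_pos: [369.1, 90.8, 222.9]
orientation: [0.822, 3.031, 0.001]
ft_force: [1.5, 0.9, -0.9]
width: 44.1
grasp_force: 0.0
```

```bash
python3 -c "
from h import *
tgt(-148,0,150)"
```

```text
tool delta [-151.8 -107.    72.9] world [  76.9 -169.   -72.9] turn z tool deg 47.66 case pos [-188.2  181.3] 222.9 tilt [ 0.001  0.    -1.   ]
t 1.2 F [ 1.5  0.9 -0.9] w 44.06536385694656 g 0.0 q [ 0.21  0.05  2.13  0.    0.96 -0.83]
```

Request:
jog_arm --commands '[[-0.09,[0,0,0],[0,0,0.177]],[-0.09,[0,0,0],[0,0,0.177]],[-0.09,[0,0,0],[0,0,0.177]],[-0.09,[0,0,0],[0,0,0.177]],[-0.09,[0,0,0],[0,0,0.177]],[-0.09,[0,0,0],[0,0,0.175]],[-0.09,[0,0,0],[0,0,0]]]'

```text
t: 1.9
ee_pos: [369.0, 92.5, 222.7]
orientation: [1.98, 2.439, -0.0]
ft_force: [-0.2, 0.5, -0.2]
width: 39.8
grasp_force: 0.0
```

```bash
python3 -c "
from h import *
tgt(-148,0,120)"
```

```text
tool delta [-182.9   40.3  102.7] world [  77.  -170.7 -102.7] turn z tool deg -0.13 case pos [-187.9  183. ] 222.7 tilt [ 0. -0. -1.]
t 1.9 F [-0.2  0.5 -0.2] w 39.83768919507111 g 0.0 q [ 0.21  0.05  2.13 -0.    0.96  0.01]
```

Request:
jog_arm --commands '[[-0.09,[-0.45,0.1,0],[0,0,0]],[-0.09,[-0.45,0.1,0],[0,0,0]],[-0.09,[-0.45,0.1,0.1],[0,0,0]],[-0.09,[-0.45,0.1,0.2],[0,0,0]],[-0.09,[-0.03,0,0.4],[0,0,0]],[-0.09,[0,0,0.33],[0,0,0]],[-0.09,[0,0,0],[0,0,0]]]'

```text
t: 2.6
ee_pos: [442.9, -77.9, 116.4]
orientation: [-1.972, -2.437, 0.006]
ft_force: [-0.8, 1.1, -0.3]
width: 39.9
grasp_force: 0.0
```

```bash
python3 -c "
from h import *
tgt(-148,0,48)
d=get_image('side');cv2.imwrite('pics/s1.png',cv2.resize(d['image'][180:330,200:400],None,fx=4,fy=4,interpolation=2))"
```

```text
tool delta [-1.2  3.5 68.4] world [  3.2  -0.3 -68.4] turn z tool deg 0.07 case pos [-151.     0.9] 116.4 tilt [-0.008  0.002 -1.   ]
t 2.6 F [-0.8  1.1 -0.3] w 39.90097067933957 g 0.0 q [-0.2   0.35  2.08 -0.    0.73 -0.41]
```

View pics/s1.png

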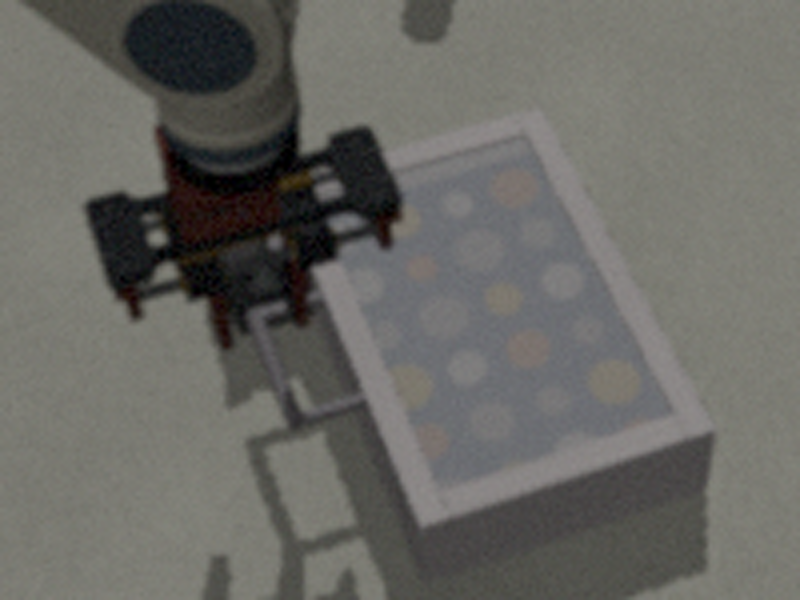

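The fingers stand above the bar: their tips are at crop (225,345) and (300,320), straddling the bar line. I'll descend.

Request:
jog_arm --commands '[[-0.09,[-0.01,0.02,0.2],[0,0,0]],[-0.09,[0,0,0.2],[0,0,0]],[-0.09,[0,0,0.15],[0,0,0]],[-0.09,[0,0,0.1],[0,0,0]],[-0.09,[0,0,0],[0,0,0]]]'

```text
t: 3.15
ee_pos: [448.4, -78.4, 55.2]
orientation: [1.977, 2.442, 0.0]
ft_force: [-0.4, -0.1, 0.9]
width: 39.9
grasp_force: 0.0
```

```bash
python3 -c "
from h import *
tgt(-148,0,48)"
```

```text
tool delta [ 0.6 -2.3  7.2] world [-2.4  0.1 -7.2] turn z tool deg 0.03 case pos [-145.7   -0.6] 55.2 tilt [ 0. -0. -1.]
t 3.15 F [-0.4 -0.1  0.9] w 39.89262572405023 g 0.0 q [-0.2   0.47  2.09  0.    0.58 -0.41]
```

Request:
jog_arm --commands '[[-0.09,[0,-0.03,0.06],[0,0,0]],[-0.5,[0,0,0],[0,0,0]],[-0.5,[0,0,0],[0,0,0]],[-0.5,[0,0,0],[0,0,0]]]'

```text
t: 3.55
ee_pos: [445.4, -79.3, 49.2]
orientation: [1.978, 2.44, 0.001]
ft_force: [-0.5, -0.7, -0.4]
width: 22.9
grasp_force: 0.0
```

Request:
jog_arm --commands '[[-0.65,[0,0,0],[0,0,0]],[-0.65,[0,0,0],[0,0,0]]]'

```text
t: 3.75
ee_pos: [445.7, -79.3, 49.0]
orientation: [1.978, 2.439, 0.001]
ft_force: [1.5, 1.3, 0.7]
width: 15.5
grasp_force: 0.7
```

Request:
jog_arm --commands '[[-1,[0,0,0],[0,0,0]],[-1,[0,0,0],[0,0,0]],[-1,[0,0,0],[0,0,0]],[-1,[0,0,0],[0,0,0]]]'

```text
t: 4.15
ee_pos: [447.5, -79.0, 49.2]
orientation: [1.977, 2.437, 0.004]
ft_force: [6.2, 6.9, -2.4]
width: 11.3
grasp_force: 30.0
```

Request:
jog_arm --commands '[[-1,[0,0.01,-0.01],[0,0,0]],[-1,[0,0.01,-0.01],[0,0,0]],[-1,[0,0,-0.01],[0,0,0]],[-1,[0,0,0],[0,0,0]]]'

```text
t: 4.55
ee_pos: [447.6, -78.9, 51.9]
orientation: [1.978, 2.439, 0.001]
ft_force: [3.7, 0.6, -3.1]
width: 11.3
grasp_force: 30.0
```

Request:
jog_arm --commands '[[-1,[0,0,-0.01],[0,0,0]],[-1,[0,0,-0.01],[0,0,0]],[-1,[0,0,0],[0,0,0]]]'

```text
t: 4.85
ee_pos: [447.7, -78.9, 54.0]
orientation: [1.978, 2.439, 0.001]
ft_force: [4.8, 1.8, -2.9]
width: 11.1
grasp_force: 30.0
```

Risen about 5 mm at 3 N so far. I'll keep pulling in small steps.

Request:
jog_arm --commands '[[-1,[0,0,-0.015],[0,0,0]],[-1,[0,0,-0.015],[0,0,0]],[-1,[0,0,0],[0,0,0]]]'

```text
t: 5.15
ee_pos: [447.7, -78.9, 57.0]
orientation: [1.978, 2.439, 0.001]
ft_force: [5.2, 0.9, -3.4]
width: 11.3
grasp_force: 30.0
```

It passed the catch point freely at about 3 N, so it isn't caught. I'll keep raising it along the arc.

Request:
jog_arm --commands '[[-1,[0,0.002,-0.06],[0,0,0]],[-1,[0,0.006,-0.06],[0,0,0]],[-1,[0,0.01,-0.06],[0,0,0]],[-1,[0,0.01,-0.06],[0,0,0]],[-1,[0,0.01,-0.06],[0,0,0]],[-1,[0,0,0],[0,0,0]],[-1,[0,0,0],[0,0,0]]]'

```text
t: 5.85
ee_pos: [451.2, -78.1, 86.8]
orientation: [1.979, 2.439, 0.001]
ft_force: [6.0, 1.0, -3.5]
width: 11.2
grasp_force: 30.0
```

Run:
```python
from h import *
d=get_image('side');cv2.imwrite('pics/s2.png',cv2.resize(d['image'][180:330,200:400],None,fx=4,fy=4,interpolation=2))
tgt(-144,0,86)
z0=get_obs()["ee_pos"][2]; zz=67+z0-49.2; th=np.arcsin((zz-62)/248)-.02; print(th)
t=np.linspace(th,.87,19); print(np.c_[t[1:],np.diff(-248*np.cos(t+.02)),np.diff(248*np.sin(t+.02))].round(2))
```

```text
tool delta [ 0.9 -1.   0.7] world [-1.2  0.7 -0.7] turn z tool deg -0.07 case pos [-143.    -0.9] 86.7 tilt [ 0.001 -0.    -1.   ]
t 5.9 F [ 5.5  1.7 -3.6] w 11.151697988127241 g 30.00919997692108 q [-0.2   0.41  2.08  0.    0.65 -0.41]
0.15222834398444074
[[0.19 1.89 9.71]
 [0.23 2.27 9.62]
 [0.27 2.66 9.53]
 [0.31 3.03 9.41]
 [0.35 3.41 9.28]
 [0.39 3.77 9.14]
 [0.43 4.14 8.98]
 [0.47 4.49 8.81]
 [0.51 4.84 8.62]
 [0.55 5.18 8.42]
 [0.59 5.51 8.21]
 [0.63 5.83 7.99]
 [0.67 6.15 7.75]
 [0.71 6.45 7.5 ]
 [0.75 6.74 7.23]
 [0.79 7.03 6.96]
 [0.83 7.3  6.67]
 [0.87 7.56 6.38]]
```

View pics/s2.png

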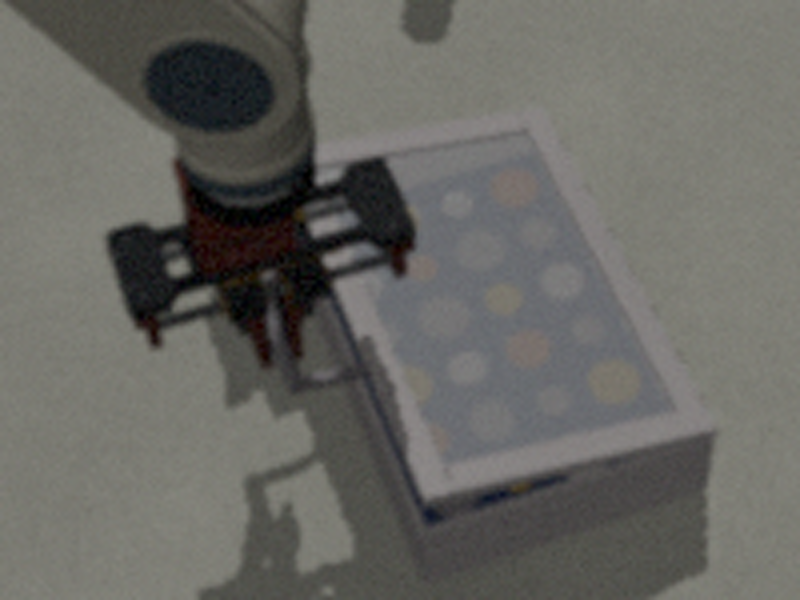

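The lid is visibly ajar: there is a gap at the front right edge near crop (520,490), and the fingers hold the bar at about (280,350). The lid is free, so the slide isn't needed. I'll continue along the arc.

Request:
jog_arm --commands '[[-1,[0,0.019,-0.097],[0,0,0]],[-1,[0,0.023,-0.096],[0,0,0]],[-1,[0,0.027,-0.095],[0,0,0]],[-1,[0,0.03,-0.094],[0,0,0]],[-1,[0,0.034,-0.093],[0,0,0]],[-1,[0,0.038,-0.091],[0,0,0]],[-1,[0,0.041,-0.09],[0,0,0]],[-1,[0,0.045,-0.088],[0,0,0]],[-1,[0,0,0],[0,0,0]]]'

```text
t: 6.8
ee_pos: [476.6, -72.7, 161.5]
orientation: [1.978, 2.439, 0.001]
ft_force: [5.5, 0.3, -7.1]
width: 11.1
grasp_force: 30.0
```

Request:
jog_arm --commands '[[-1,[0,0.048,-0.086],[0,0,0]],[-1,[0,0.052,-0.084],[0,0,0]],[-1,[0,0.055,-0.082],[0,0,0]],[-1,[0,0.058,-0.08],[0,0,0]],[-1,[0,0.061,-0.078],[0,0,0]],[-1,[0,0.064,-0.075],[0,0,0]],[-1,[0,0.067,-0.072],[0,0,0]],[-1,[0,0.07,-0.07],[0,0,0]],[-1,[0,0.073,-0.067],[0,0,0]],[-1,[0,0.04,-0.034],[0,0,0]]]'

```text
t: 7.8
ee_pos: [533.2, -60.3, 234.8]
orientation: [-1.978, -2.439, 0.002]
ft_force: [-5.0, 0.4, 1.5]
width: 11.4
grasp_force: 30.0
```

Request:
jog_arm --commands '[[-1,[0,0,0],[0,0,0]],[-1,[0,0,0],[0,0,0]],[-1,[0,0,0],[0,0,0]],[-1,[0,0,0],[0,0,0]],[-1,[0,0,0],[0,0,0]]]'

```text
t: 8.3
ee_pos: [532.6, -60.4, 234.3]
orientation: [-1.978, -2.439, 0.002]
ft_force: [-6.0, 0.5, 2.0]
width: 11.4
grasp_force: 30.0
```

Run:
```python
from h import *
d=get_image('side');cv2.imwrite('pics/s3.png',cv2.resize(d['image'][130:330,180:440],None,fx=3,fy=3,interpolation=2))
s=get_obs(); tgt(-60,0,235); c=s["ee_pos"][2]+18.7; print("th from z",np.arcsin((c-62)/248)-.02, np.abs(s["qvel"]).max())
```

```text
tool delta [ 0.5 -0.4 -0.7] world [-0.5  0.4  0.7] turn z tool deg -0.06 case pos [-59.6  -0.5] 234.3 tilt [-0.002  0.    -1.   ]
t 8.35 F [-4.7  0.9  2.8] w 10.92243840481084 g 29.97896432876587 q [-0.14  0.28  1.81 -0.    1.05 -0.34]
th from z 0.8587970496413159 0.001950320053157837
```

View pics/s3.png

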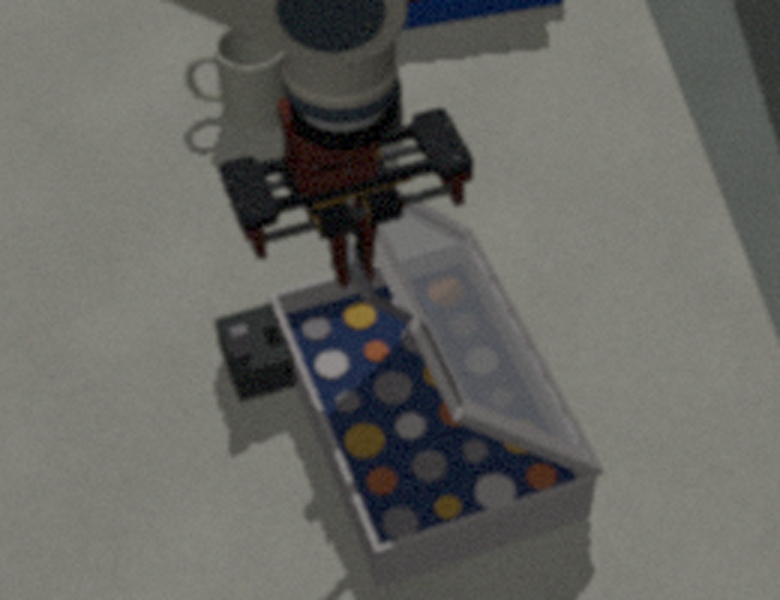

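The lid stands open at about 49 degrees, with the fingers on the bar at crop (355,280). It is still, and the grip force is 30 N.

```bash
python3 -c "
from workcell import *
print(close_job())"
```

```text
the job is handed in; nothing more can be done
None
```

The tug showed the catch wasn't holding the lid, so I left the thumb slide alone, raised the lid to about 0.86 rad (49 degrees) and handed the job in with the fingers still gripping the bar; no verdict came back.

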